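# Lock the chocolate warmer and change over its supply

### The arm

A 7-joint arm with a two-finger parallel gripper is mounted at the origin on the work surface. World frame = base frame: x ahead of the robot, y to its left, z up, the work surface at z = 0. Lengths are in m, angles in rad, forces in N, time in s.
With the tool pointing down it reaches from about 0.35 to 0.9 m from the base axis. Payload 8.1 kg.
Tool frame: the origin (TCP) lies midway between the tips of the shut fingers; the grasp point (between the pads) lies 19 mm behind it; z points along the fingers, y is the direction in which the jaws open and shut (so a half turn about z gives the same grasp; the last joint's range is limited). The gripper opens to 92 mm and grips with 3 to 60 N. Pads are 19 mm wide; open, the fingers measure 130 mm over their backs; the gripper's body (75 mm by 190 mm) begins 47 mm behind the grasp point.
Start: joints at [1.18, 0.434, 0.025, 1.573, -0.012, 1.134, -0.075], TCP at [0.177, -0.599, 0.227] pointing down, gripper open.
Joint ranges: [-2.62, 2.62], [-0.44, 2.09], [-1.27, 1.32], [0.08, 2.57], [-1.32, 4.46], [0.12, 2], [-2.74, 2.74]. Speed limits (rad/s): [2.22, 2.22, 3.01, 3.01, 3.14, 3.14, 3.14].

### API

Orientations are given as a rotation vector (axis times angle).
In Python, from cell import arm gives the robot as it stands. The module is installed in compiled form; this text tells all that it offers.
- The arm moves only by the tool jog_arm, never from a script. Its argument "increments" is a list of rows, each an object with "slide": the shift along the tool's x, y, z in mm, a list of three; "roll": the turn about the tool's z in rad; "gripper": the opening, from 0 (shut) to 1 (fully open). In form: [{"slide": [x, y, z], "roll": roll, "gripper": gripper}, ...]. A call has exactly 10 rows; each row is the pose to reach, as a shift and turn from the pose commanded when the call began, along the tool's axes at that moment; what a row does not reach only later rows make up. A row lasts 1/12 s, in which the tool goes at most 41.7 mm and 7.16 degrees, less where a joint would pass 70% of its speed; a pose out of reach is approached as far as the arm can. A call with a gripper value outside its range is refused whole. The fingers move at their own pace and stop on an object; "newtons" is the grip in N (left out, the last holds). Time passes only in rows, so rows that repeat a pose let the fingers close, or fill a call up. It gives the time, the measured TCP pose, the force and the opening at its end, in the units of the state.
- arm.observe(): the state, without advancing time (a new reading comes with each control period).
- arm.get_image(name): name is "side" or "top"; returns a dict with "frame" (480x640x3 uint8, blue, green, red), "depth" (480x640 float32, m along the optical axis (not along the pixel's ray), 0 where there is no reading), "intrinsics" (3x3 intrinsics, pixels), "dist_coeffs" ([k1, k2, p1, p2, k3] as OpenCV has them; the pictures are not rectified), "R" (3x3) and "t" (3): a world point X has camera coordinates R X + t. Camera axes: x right, y down, z forward; pixel columns grow to the right and rows downward; lengths in m; the calibration is good to about 2 mm. A picture is of the moment at which its call begins.
- arm.sign_off(): hands the job in, once; it reports no verdict.
The state is a dict: "clock": time; "joints": joint angles; "dq": joint speeds; "joint_efforts": joint torques, N m; "position": TCP position; "ee_rot": TCP orientation; "force": force on the tool from outside, world axes, zero at the start; "ft_torque": the same for the moment, N m; "width": opening from 0.0 (shut) to 1.0 (fully open).
Only numpy, scipy, OpenCV 4.12 (cv2) and the standard library are available. Lean on these libraries where they do the work, as an engineer would, in place of code of your own. Each camera call takes 0.05 s, during which the arm holds its last target.

### The job

Lock the chocolate warmer's lid: fold the red latch plate down onto the brass T-stud, push its black post towards the stud to the stop, press the plate level so that the stud's head comes through the oblong eye, then draw the post back until it stops, so that the plate is caught under the head. Only then push the changeover lever from the green side to upright (off), pause there about two seconds, and push it fully over to the blue side. Leave the tub, the bottle and the tin alone.

Things in the scene. Friction and masses are not known exactly. Their poses are not given: they have to be found in the camera images.
- warmer: White counter-top chocolate warmer, fixed, 320 long (its x) x 200 wide (its y). Its x axis is level and points along the latch from the hinge to the stud; y to the left of that, z up. White top 55 above the table, aluminium lid on it 65 above the table. Origin on the table, on its centre line, 40 behind (-x of) the stud axis.
- stud_top (a point): Centre of the top face of the brass T-stud's head, 107 above the table and on the warmer's centre line (y = 0). The head is a bar 50 long along warmer x, 14 wide, 7 thick (100 to 107 above the table) on a round stem of 12 diameter that stands on the lid. It is rigid and really blocks the latch.
- carriage (a joint): Grey carriage sliding along warmer x, in m: 0 = back stop, grows towards the stud, 0.064 = front stop. Hinge line: 142 mm minus this value behind (warmer -x) the stud's axis, 70 above the table. Stiff: about 5 N moves it, it stays where left. Starts 0.006 to 0.030. With the plate level on the stud, drawing back ends at about 0.032, where the eye's far end meets the stem.
- post_top (a point): Centre of the top of the black upright post on the carriage, the part to push: 14 thick along warmer x, 50 wide, from 60 to 116 above the table. It lies 32 mm behind the hinge line (warmer -x); both its broad faces can be pushed.
- latch (a joint): Angle of the red latch plate on the carriage's hinge, in rad: 0 = level (its lower stop), grows as its free end rises, 1.5 = nearly upright. It leans towards the stud and starts at 1.0 to 1.4. Stiff hinge: 0.22 N m, so it stays at any angle; 2 to 4 N on the pad moves it. Resting on top of the stud's head it reads about 0.35.
- pad (a point): Centre of the upper face of the latch plate's free-end press pad, 142 from the hinge line. Plate 6 thick, 50 wide, 161 long from the hinge line. Eye: 70 to 116 from the hinge line, 22 wide; a level plate cannot pass the 50 long head. At the front stop, tilted on the head, the eye's near end is under the head and its far end can be pressed past it. Level, the upper face is 73 above the table.
- switchbox: Grey supply changeover box, fixed, 130 long (its x) x 110 wide x 50 high, origin at the centre of its underside. Left or right of the warmer. Green mark at its -x end, blue mark at its +x end. A grey block on top, 70 x 50, reaches 75 above the table.
- feed (a joint): Changeover lever on the box, in rad: 0 = leaning to the green mark (box -x), 0.6 = upright = off, 1.2 = leaning to the blue mark (box +x). It turns about the box's y direction, pivot 72 above the table over the box's origin; stays where it is left, about 2 N at the knob moves it. Starts at 0 to 0.08.
- feed_tip (a point): Centre of the black ball knob, 26 diameter, at the lever's end, 90 mm from the pivot, on a round steel stick of 10 diameter.
- tub_mid (a point): Bystander: open white tub 110 diameter, 100 high; point half-way up. Do not disturb.
- sauce_mid (a point): Bystander: amber sauce bottle with red cap, 60 diameter, 170 high; point half-way up. Do not disturb.
- tin_mid (a point): Bystander: blue toppings tin, 80 diameter, 90 high; point half-way up. Do not disturb.

How it is judged:
On the way, in this order (a step that is already met when the one before it is completed fails the run):
1. the latch plate is level with the stud's head through its eye (value of joint latch below 0.1 rad), for 0.2 s.
2. the level plate is drawn back so that it is caught under the head (value of joint latch below 0.1 rad and value of joint carriage below 0.042 m), for 0.2 s.
3. the lever rests upright (off) for at least 1 s (value of joint feed between 0.38 and 0.82 rad), for 1 s.
4. the lever is over on the blue side (value of joint feed above 1.05 rad), for 0.1 s.
At the end, for the whole second after the job is handed in: The latch plate is level (under 0.1 rad), drawn back so that the far end of its eye is caught under the stud's head (carriage between 0.025 and 0.042), the changeover lever is over on the blue side (beyond 1.05 rad), and all is at rest (all of step 2 and value of joint carriage above 0.025 m and value of joint feed above 1.05 rad and velocity of joint latch below 0.05 rad/s and velocity of joint carriage below 0.02 m/s); the robot touches nothing.
It fails at once if the switch is moved from the green side before the lid is locked (value of joint feed above 0.35 rad and (value of joint latch above 0.2 rad or value of joint carriage above 0.048 m)).
It fails at once if the tub, bottle or tin is disturbed (distance of any of tub_mid, sauce_mid, tin_mid from where it was at the start of the episode above 0.03 m).
It also fails if it takes over 67 s, if anything falls off the work surface, if the arm or the gripper's body presses on something with over 40 N, if the wrist force passes 120 N, or if a joint passes its speed limit or range.

## Working session

There is one attempt and no reset: what is moved stays moved. The work goes in short steps, Python scripts to look and compute and a tool call to move; the robot and the scene stay as the last step left them, time stands still between calls to the robot, and variables do not carry over. Pictures are saved under pics/ and viewed, and the job is handed in when it is done.

Besides the shell and the picture viewer there is one more tool, called after "Emit:" as a command line: name --argument value ..., lists and objects as JSON in quotes. jog_arm: Moves the arm, as the interface text tells. Its arguments: {"type":"object","properties":{"increments":{"type":"array"},"newtons":{"type":"number"}},"required":["increments"]}

```bash
mkdir -p pics; cat > h.py <<'E'
import numpy as np,cv2
from cell import arm
def snap(n,f):
    d=arm.get_image(n); cv2.imwrite(f'pics/{f}.png',d['frame']); np.savez(f'pics/{f}.npz',**{k:np.asarray(v) for k,v in d.items()}); return d
def load(f): return dict(np.load(f'pics/{f}.npz'))
def px2w(d,u,v,Z=None,depth=True):
    K=d['intrinsics'];p=cv2.undistortPoints(np.array([[[u,v]]],float),K,d['dist_coeffs'])[0,0]
    R,t=d['R'],d['t']; ray=np.array([p[0],p[1],1.])
    if Z is None:
        z=np.median(d['depth'][int(v)-1:int(v)+2,int(u)-1:int(u)+2]); return R.T@(ray*z-t)
    o=-R.T@t; r=R.T@ray; return o+r*(Z-o[2])/r[2]
def w2px(d,X):
    return cv2.projectPoints(np.array(X,float).reshape(-1,3),cv2.Rodrigues(d['R'])[0],d['t'],d['intrinsics'],d['dist_coeffs'])[0][:,0]
E
python3 - <<'E'
from h import *
for n in('side','top'):
    d=snap(n,n+'0'); print(n,-d['R'].T@d['t'])
print(arm.observe())
E
```

```text
side [0.36371514 0.7421761  1.06372459]
top [ 3.44197861e-01 -4.07960171e-04  1.52943755e+00]
{'clock': 0.1, 'joints': array([ 1.18041424,  0.43516356,  0.02491873,  1.57398868, -0.01162725,
        1.13399457, -0.07511024]), 'dq': array([ 0.00266243, -0.00073079, -0.00112517, -0.001913  ,  0.00017852,
       -0.00027258,  0.00135003]), 'joint_efforts': array([ 3.50725764e-03, -6.69130397e+01,  9.88287963e-01, -3.15148079e+01,
       -6.04436570e-02,  3.73067544e-02,  1.09717762e-04]), 'position': array([ 0.17725239, -0.59886727,  0.22602317]), 'ee_rot': array([-3.10776817e+00, -4.50226573e-01,  4.42843890e-04]), 'force': array([-0.03891181,  0.29536395, -0.17052699]), 'ft_torque': array([-0.05459192, -0.02985288,  0.02103355]), 'width': 1.0018141645954337}
```

View pics/side0.png

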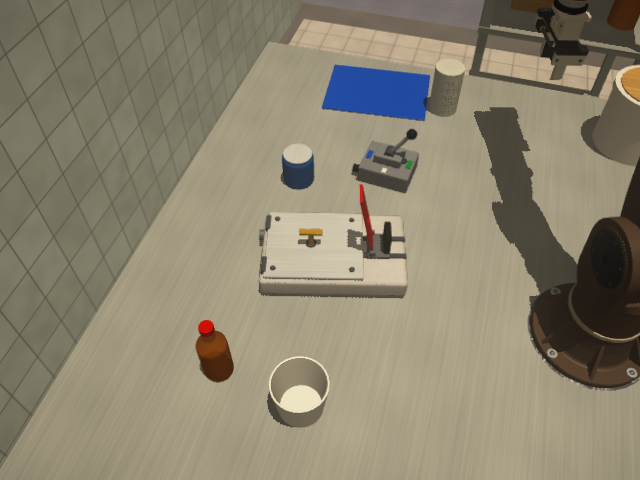

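View pics/top0.png

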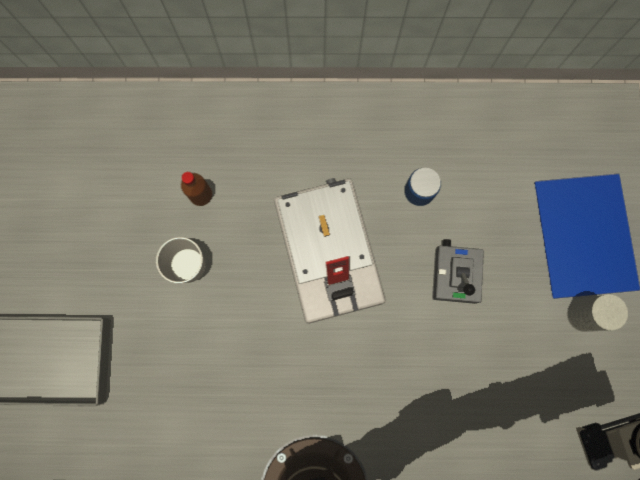

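```bash
python3 - <<'E'
from h import *
a=cv2.imread('pics/top0.png')
cv2.imwrite('pics/c1.png',cv2.resize(a[170:330,265:395],None,fx=4.5,fy=3.7 if 0 else 3.7*1,interpolation=3)[:600] if 0 else cv2.resize(a[172:322,270:390],(480,600),interpolation=3))
cv2.imwrite('pics/c2.png',cv2.resize(a[235:305,425:495],(560,560),interpolation=3))
s=cv2.imread('pics/side0.png')
cv2.imwrite('pics/c3.png',cv2.resize(s[180:300,255:415],(800,600),interpolation=3))
E
```

```text
(no output)
```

View pics/c1.png

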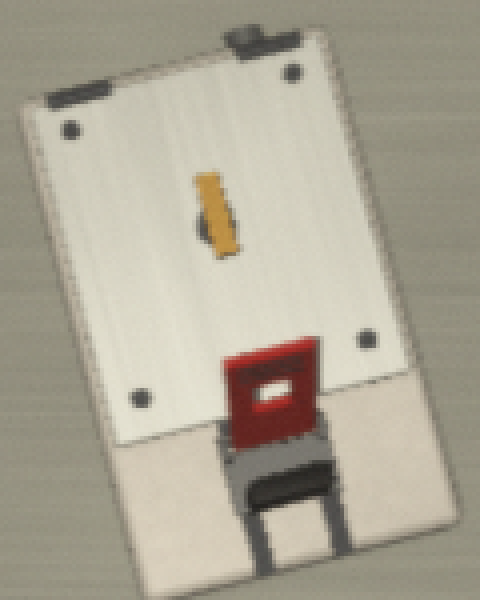

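View pics/c2.png

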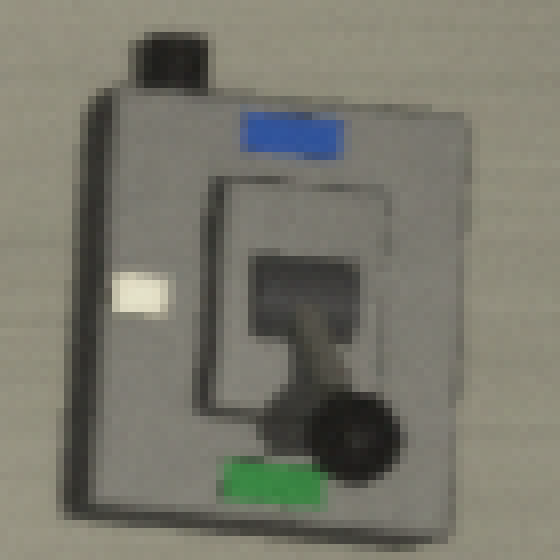

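View pics/c3.png

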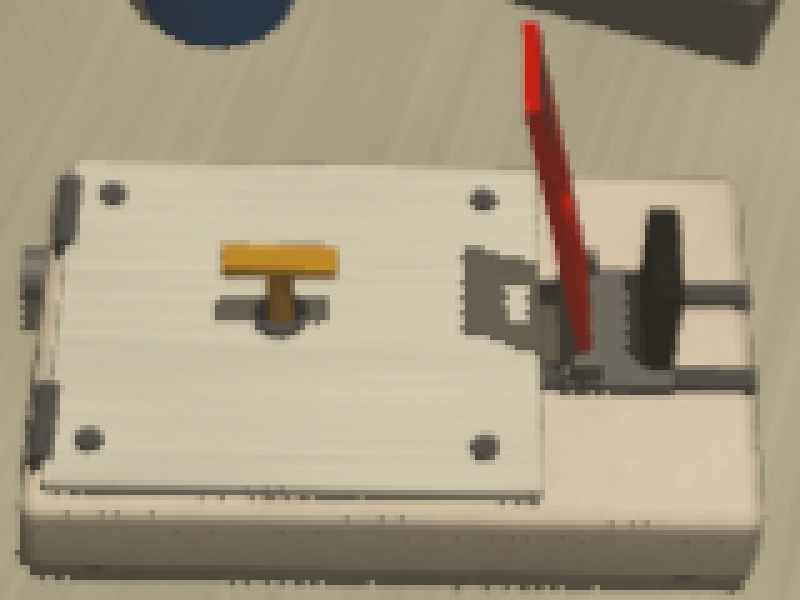

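```bash
python3 - <<'E'
from h import *
d=load('top0'); s=load('side0')
c1=lambda u,v:(270+u/4-.375,172+v/4-.375); c2=lambda u,v:(425+u/8-.44,235+v/8-.44); c3=lambda u,v:(255+u/5-.4,180+v/5-.4)
P=lambda uv,Z,dd=d:px2w(dd,*uv,Z=Z)
np.set_printoptions(precision=4,suppress=True)
e1=P(c1(207,174),.107);e2=P(c1(228,256),.107);print('bar',e1,e2,(e1+e2)/2,np.linalg.norm(e1-e2))
m=[P(c1(*q),.066) for q in[(71,131),(140,398),(293,72),(367,339)]];print('bolts',m)
for A,B in((1,0),(3,2)):
    v=m[A]*-1+m[B];print('yaw',np.arctan2(v[1],v[0]),np.linalg.norm(v))
v=m[0]-m[2];print('y dir',np.arctan2(-v[0],v[1]),np.linalg.norm(v)); print(sum(m)/4)
# side
e1=P(c3(222,247),.107,s);e2=P(c3(337,250),.107,s);print('bar side',e1,e2,(e1+e2)/2)
for q in[(112,194),(88,439),(482,200),(484,447)]:print('b side',P(c3(*q),.066,s))
print('post top side',P(c3(663,211),.116,s))
print('plate top end edge far/near', [px2w(s,*c3(*q)) for q in[(531,28),(533,105)]])
print('post top T',[P(c1(*q),.116) for q in[(250,482),(331,463)]])
print('tip edge top',[px2w(d,*c1(*q)) for q in[(226,362),(317,341),(270,352)]])
print('hinge end',[P(c1(*q),.072) for q in[(234,447),(314,430)]])
# switch
print('knob',P(c2(355,437),.146)); 
print('knob d',px2w(d,*c2(355,437)))
print('blk top',[P(c2(*q),.075) for q in[(218,180),(388,190),(368,412),(200,408)]])
print('box top',[P(c2(*q),.05) for q in[(113,90),(468,118),(448,542),(92,508)]])
print('marks',P(c2(293,136),.05),P(c2(273,483),.05))
print('depth ctrl',px2w(d,*c2(293,136)))
E
```

```text
bar [ 0.6448 -0.0095  0.107 ] [ 0.5957 -0.0221  0.107 ] [ 0.6203 -0.0158  0.107 ] 0.05068857053602153
bolts [array([0.6798, 0.0733, 0.066 ]), array([0.5163, 0.0296, 0.066 ]), array([ 0.7176, -0.062 ,  0.066 ]), array([ 0.553 , -0.1064,  0.066 ])]
yaw 0.26159204339254916 0.16920289084850354
yaw 0.26312950077729896 0.17047353320415864
y dir 0.2723690240257267 0.14051683583501587
[ 0.6167 -0.0164  0.066 ]
bar side [ 0.646  -0.0157  0.107 ] [ 0.5977 -0.0282  0.107 ] [ 0.6218 -0.0219  0.107 ]
b side [ 0.7163 -0.0642  0.066 ]
b side [0.6799 0.0703 0.066 ]
b side [ 0.5526 -0.1086  0.066 ]
b side [0.5161 0.0265 0.066 ]
post top side [ 0.4663 -0.082   0.116 ]
plate top end edge far/near [array([ 0.5269, -0.0668,  0.2261]), array([ 0.5152, -0.0234,  0.2288])]
post top T [array([ 0.4624, -0.0352,  0.116 ]), array([ 0.4737, -0.0817,  0.116 ])]
tip edge top [array([ 0.5167, -0.0194,  0.23  ]), array([ 0.5515, -0.0764,  0.066 ]), array([ 0.5228, -0.043 ,  0.2258])]
hinge end [array([ 0.4868, -0.0267,  0.072 ]), array([ 0.4973, -0.0742,  0.072 ])]
knob [ 0.4688 -0.3417  0.146 ]
knob d [ 0.4676 -0.3383  0.1599]
blk top [array([ 0.5516, -0.3211,  0.075 ]), array([ 0.5489, -0.3715,  0.075 ]), array([ 0.4826, -0.3633,  0.075 ]), array([ 0.4835, -0.3137,  0.075 ])]
box top [array([ 0.5825, -0.2955,  0.05  ]), array([ 0.5747, -0.403 ,  0.05  ]), array([ 0.4462, -0.3921,  0.05  ]), array([ 0.4556, -0.2859,  0.05  ])]
marks [ 0.5688 -0.3497  0.05  ] [ 0.4635 -0.3404  0.05  ]
depth ctrl [ 0.5685 -0.3493  0.0518]
```

```bash
cat >> h.py <<'E'
from scipy.spatial.transform import Rotation as Ro
np.set_printoptions(precision=4,suppress=True)
W=np.array([.6205,-.0172,0]);WY=.264
B=np.array([.5155,-.344,0]);BY=-.085
def tow(X,Y,Z,o=W,y=WY): return o+Ro.from_euler('z',y).apply([X,Y,Z])
def go(pts,o=W,y=WY):
    s=arm.observe(); R=Ro.from_rotvec(s['ee_rot']); M=R.as_matrix(); yaw=np.arctan2(M[1,0],M[0,0])
    print('t',s['clock'],'pos',s['position'],'local',Ro.from_euler('z',-y).apply(s['position']-o),'F',Ro.from_euler('z',-y).apply(s['force']),'yaw',round(yaw,4),'roll needed',round(yaw-y,4),'w',s['width'])
    for p in pts: print(p,'->',np.round(1000*R.inv().apply(tow(*p,o=o,y=y)-s['position']),1))
E
python3 - <<'E'
from h import *
go([(-.165,0,.31),(-.165,0,.20),(-.125,0,.2)])
E
```

```text
t 0.1 pos [ 0.1773 -0.5989  0.226 ] local [-0.5797 -0.4459  0.226 ] F [ 0.0395  0.2953 -0.1705] yaw 0.2877 roll needed 0.0237 w 1.0018141645954337
(-0.165, 0, 0.31) -> [ 425.1 -436.   -83.4]
(-0.165, 0, 0.2) -> [ 425.1 -435.8   26.6]
(-0.125, 0, 0.2) -> [ 465.1 -434.9   26.6]
```

Emit:
jog_arm --increments '[{"slide": [20,-20,-30],"roll": 0.024,"gripper": 0},{"slide": [45,-45,-60],"roll": 0.024,"gripper": 0},{"slide": [70,-72,-84],"roll": 0.024,"gripper": 0},{"slide": [98,-101,-84],"roll": 0.024,"gripper": 0},{"slide": [126,-130,-84],"roll": 0.024,"gripper": 0},{"slide": [154,-159,-84],"roll": 0.024,"gripper": 0},{"slide": [182,-188,-84],"roll": 0.024,"gripper": 0},{"slide": [210,-217,-84],"roll": 0.024,"gripper": 0},{"slide": [238,-246,-84],"roll": 0.024,"gripper": 0},{"slide": [266,-274,-84],"roll": 0.024,"gripper": 0}]' --newtons 30

```text
clock: 0.93
position: [0.3549, -0.259, 0.3107]
ee_rot: [3.114, 0.413, -0.0]
force: [1.7, -0.4, -0.3]
width: 0.324
```

```bash
python3 - <<'E'
from h import *
go([(-.165,0,.31),(-.165,0,.20),(-.125,0,.2)])
E
```

```text
t 0.9333 pos [ 0.3549 -0.259   0.3107] local [-0.3195 -0.1641  0.3107] F [ 1.5791 -0.802  -0.316 ] yaw 0.2638 roll needed -0.0002 w 0.3244398495337504
(-0.165, 0, 0.31) -> [ 154.5 -164.1    0.6]
(-0.165, 0, 0.2) -> [ 154.5 -164.1  110.6]
(-0.125, 0, 0.2) -> [ 194.5 -164.1  110.6]
```

Emit:
jog_arm --increments '[{"slide": [25,-27,0],"roll": 0,"gripper": 0},{"slide": [52,-55,0],"roll": 0,"gripper": 0},{"slide": [78,-83,0],"roll": 0,"gripper": 0},{"slide": [104,-111,0],"roll": 0,"gripper": 0},{"slide": [130,-138,0],"roll": 0,"gripper": 0},{"slide": [154,-160,0],"roll": 0,"gripper": 0},{"slide": [154,-160,30],"roll": 0,"gripper": 0},{"slide": [154,-160,70],"roll": 0,"gripper": 0},{"slide": [154,-160,105],"roll": 0,"gripper": 0},{"slide": [154,-160,105],"roll": 0,"gripper": 0}]'

```text
clock: 1.77
position: [0.4574, -0.0663, 0.2]
ee_rot: [-3.112, -0.414, 0.016]
force: [-1.4, -0.3, -0.6]
width: 0.006
```

```bash
python3 - <<'E'
from h import *
snap('side','side1')
s=cv2.imread('pics/side1.png')
cv2.imwrite('pics/c4.png',cv2.resize(s[120:300,235:475],(800,600),interpolation=3))
go([(-.165,0,.20),(-.12,0,.205)])
E
```

```text
t 1.8167 pos [ 0.4591 -0.0664  0.2033] local [-0.1687 -0.0054  0.2033] F [-0.21    0.8826  0.0956] yaw 0.2641 roll needed 0.0001 w 0.001809798770113715
(-0.165, 0, 0.2) -> [ 3.7 -5.4  3.3]
(-0.12, 0, 0.205) -> [48.7 -5.4 -2. ]
```

View pics/c4.png

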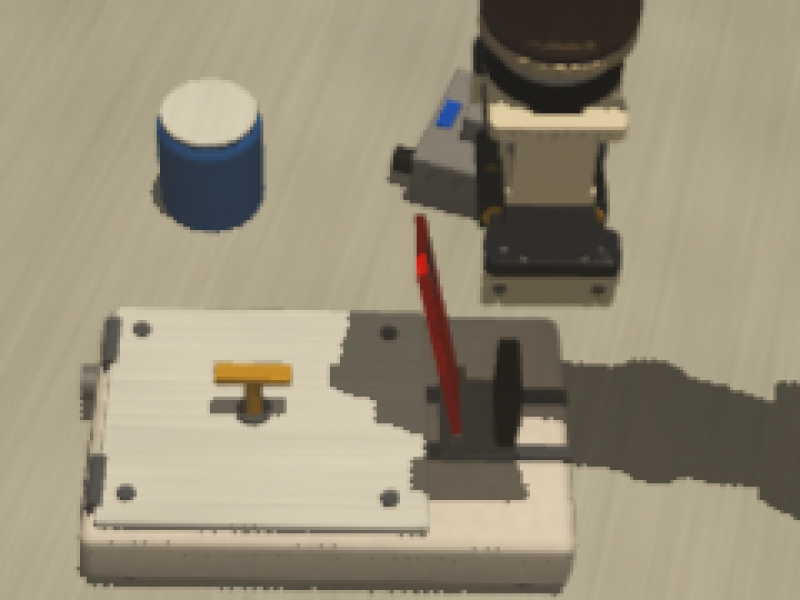

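```bash
python3 - <<'E'
from h import *
h=-.134
go([(h+.135*np.cos(t)-.003*np.sin(t)-.0095,0,.07+.135*np.sin(t)+.003*np.cos(t)) for t in (1.37,1.25,1.1,.95,.8,.65,.5,.42,.37,.33)])
E
```

```text
t 1.8167 pos [ 0.4591 -0.0664  0.2033] local [-0.1687 -0.0054  0.2033] F [-0.21    0.8826  0.0956] yaw 0.2641 roll needed 0.0001 w 0.001809798770113715
(np.float64(-0.11951401184952351), 0, np.float64(0.20288593745180566)) -> [49.2 -5.4  0.1]
(np.float64(-0.10377843493470548), 0, np.float64(0.19905889070018995)) -> [64.9 -5.4  3.8]
(np.float64(-0.08493814568773136), 0, np.float64(0.1916737819725705)) -> [83.8 -5.3 11.1]
(np.float64(-0.06741302943674383), 0, np.float64(0.1815561424149571)) -> [101.4  -5.3  21.1]
(np.float64(-0.05159666251083125), 0, np.float64(0.16893319239947707)) -> [117.3  -5.3  33.6]
(np.float64(-0.03784424641308558), 0, np.float64(0.1540884161700125)) -> [131.2  -5.2  48.4]
(np.float64(-0.026464630760612284), 0, np.float64(0.13735519539723853)) -> [142.6  -5.2  65. ]
(np.float64(-0.021456274417017092), 0, np.float64(0.1277869279839789)) -> [147.7  -5.2  74.5]
(np.float64(-0.018720654639080223), 0, np.float64(0.12161506535208799)) -> [150.5  -5.1  80.7]
(np.float64(-0.016756412708852364), 0, np.float64(0.11658393586389239)) -> [152.5  -5.1  85.7]
```

Fold to about 0.5 first, in two calls.

Emit:
jog_arm --increments '[{"slide": [25,-5,0],"roll": 0,"gripper": 0},{"slide": [42,-5,0],"roll": 0,"gripper": 0},{"slide": [49,-5,0],"roll": 0,"gripper": 0},{"slide": [57,-5,2],"roll": 0,"gripper": 0},{"slide": [65,-5,4],"roll": 0,"gripper": 0},{"slide": [75,-5,7],"roll": 0,"gripper": 0},{"slide": [84,-5,11],"roll": 0,"gripper": 0},{"slide": [93,-5,16],"roll": 0,"gripper": 0},{"slide": [101,-5,21],"roll": 0,"gripper": 0},{"slide": [101,-5,21],"roll": 0,"gripper": 0}]'

```text
clock: 2.65
position: [0.5589, -0.0348, 0.1834]
ee_rot: [-3.114, -0.414, 0.001]
force: [-0.4, -1.2, -0.4]
width: 0.004
```

```bash
python3 - <<'E'
from h import *
h=-.134
snap('side','side2')
s=cv2.imread('pics/side2.png')
cv2.imwrite('pics/c5.png',cv2.resize(s[120:300,235:475],(800,600),interpolation=3))
go([(h+.135*np.cos(t)-.003*np.sin(t)-.0095,0,.07+.135*np.sin(t)+.003*np.cos(t)) for t in (.95,.8,.65,.5,.42,.37,.33)])
E
```

```text
t 2.7 pos [ 0.5581 -0.035   0.1837] local [-0.0649 -0.0009  0.1837] F [0.1461 0.5095 0.2582] yaw 0.2642 roll needed 0.0002 w 0.0020333110537270314
(np.float64(-0.06741302943674383), 0, np.float64(0.1815561424149571)) -> [-2.5 -0.9  2.2]
(np.float64(-0.05159666251083125), 0, np.float64(0.16893319239947707)) -> [13.3 -0.9 14.8]
(np.float64(-0.03784424641308558), 0, np.float64(0.1540884161700125)) -> [27.1 -0.9 29.6]
(np.float64(-0.026464630760612284), 0, np.float64(0.13735519539723853)) -> [38.5 -0.8 46.3]
(np.float64(-0.021456274417017092), 0, np.float64(0.1277869279839789)) -> [43.5 -0.8 55.9]
(np.float64(-0.018720654639080223), 0, np.float64(0.12161506535208799)) -> [46.2 -0.8 62.1]
(np.float64(-0.016756412708852364), 0, np.float64(0.11658393586389239)) -> [48.2 -0.8 67.1]
```

View pics/c5.png

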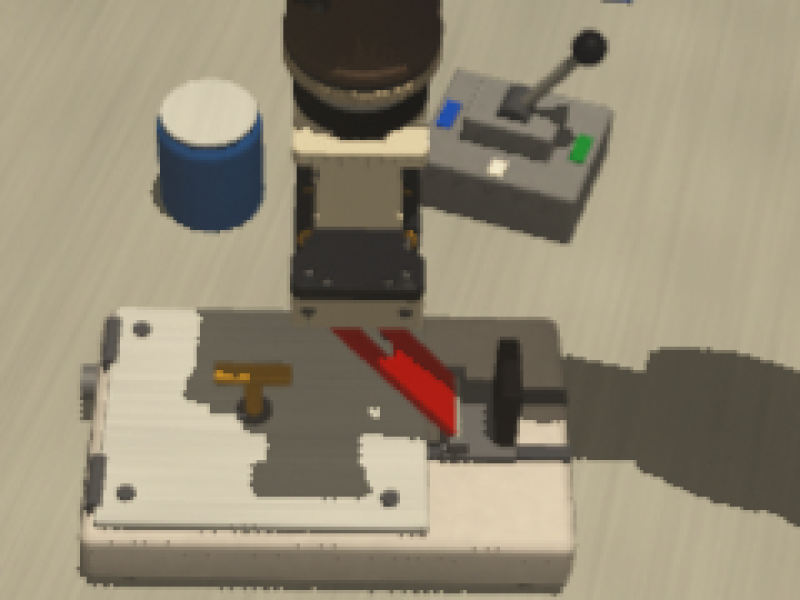

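Emit:
jog_arm --increments '[{"slide": [6,-1,9],"roll": 0,"gripper": 0},{"slide": [13,-1,15],"roll": 0,"gripper": 0},{"slide": [20,-1,22],"roll": 0,"gripper": 0},{"slide": [27,-1,30],"roll": 0,"gripper": 0},{"slide": [33,-1,38],"roll": 0,"gripper": 0},{"slide": [38,-1,46],"roll": 0,"gripper": 0},{"slide": [41,-1,51],"roll": 0,"gripper": 0},{"slide": [43,-1,56],"roll": 0,"gripper": 0},{"slide": [45,-1,59],"roll": 0,"gripper": 0},{"slide": [45,-1,60],"roll": 0,"gripper": 0}]'

```text
clock: 3.53
position: [0.6011, -0.0225, 0.1242]
ee_rot: [-3.114, -0.413, 0.001]
force: [-0.4, 0.0, 1.0]
width: 0.005
```

```bash
python3 - <<'E'
from h import *
h=-.134
snap('side','side3')
s=cv2.imread('pics/side3.png')
cv2.imwrite('pics/c6.png',cv2.resize(s[120:300,235:475],(800,600),interpolation=3))
go([(h+.135*np.cos(t)-.003*np.sin(t)-.0095,0,.07+.135*np.sin(t)+.003*np.cos(t)) for t in (.42,.37,.33)])
E
```

```text
t 3.5833 pos [ 0.6011 -0.0225  0.1244] local [-0.0202 -0.0001  0.1244] F [-0.1332 -0.7261 -0.104 ] yaw 0.2638 roll needed -0.0002 w 0.00048498072183665705
(np.float64(-0.021456274417017092), 0, np.float64(0.1277869279839789)) -> [-1.3 -0.1 -3.4]
(np.float64(-0.018720654639080223), 0, np.float64(0.12161506535208799)) -> [ 1.4 -0.1  2.8]
(np.float64(-0.016756412708852364), 0, np.float64(0.11658393586389239)) -> [ 3.4 -0.1  7.8]
```

View pics/c6.png

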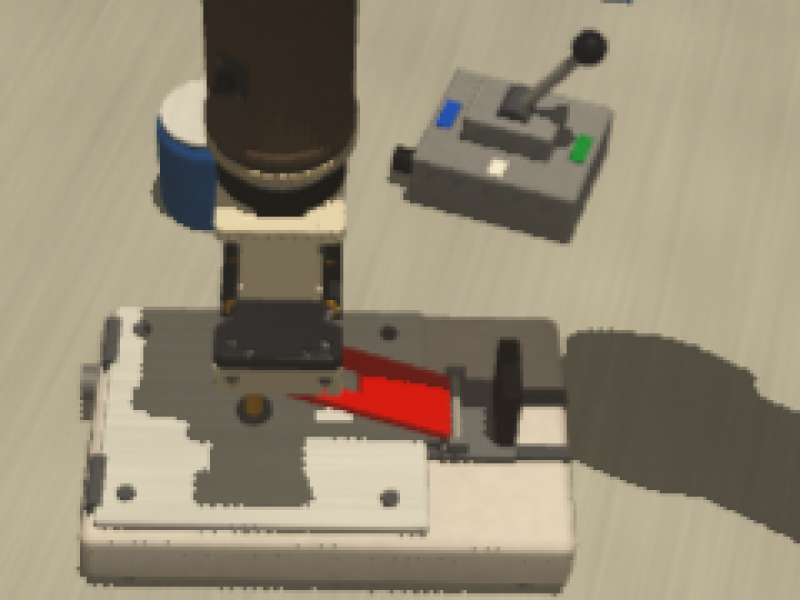

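Emit:
jog_arm --increments '[{"slide": [0,0,1],"roll": 0,"gripper": 0},{"slide": [1,0,2],"roll": 0,"gripper": 0},{"slide": [1,0,3],"roll": 0,"gripper": 0},{"slide": [2,0,4],"roll": 0,"gripper": 0},{"slide": [2,0,5],"roll": 0,"gripper": 0},{"slide": [2,0,6],"roll": 0,"gripper": 0},{"slide": [2,0,6],"roll": 0,"gripper": 0},{"slide": [2,0,6],"roll": 0,"gripper": 0},{"slide": [2,0,6],"roll": 0,"gripper": 0},{"slide": [2,0,6],"roll": 0,"gripper": 0}]'

```text
clock: 4.42
position: [0.6033, -0.022, 0.119]
ee_rot: [3.114, 0.413, 0.001]
force: [1.2, 0.2, 2.8]
width: 0.004
```

```bash
python3 - <<'E'
from h import *
go([])
E
```

```text
t 4.4167 pos [ 0.6033 -0.022   0.119 ] local [-0.0178 -0.0002  0.119 ] F [ 1.1715 -0.1309  2.8069] yaw 0.2638 roll needed -0.0002 w 0.004155950715491202
```

Emit:
jog_arm --increments '[{"slide": [0,0,1],"roll": 0,"gripper": 0},{"slide": [0,0,2],"roll": 0,"gripper": 0},{"slide": [0,0,3],"roll": 0,"gripper": 0},{"slide": [0,0,3],"roll": 0,"gripper": 0},{"slide": [0,0,3],"roll": 0,"gripper": 0},{"slide": [0,0,3],"roll": 0,"gripper": 0},{"slide": [0,0,3],"roll": 0,"gripper": 0},{"slide": [0,0,3],"roll": 0,"gripper": 0},{"slide": [0,0,3],"roll": 0,"gripper": 0},{"slide": [0,0,3],"roll": 0,"gripper": 0}]'

```text
clock: 5.25
position: [0.6039, -0.0219, 0.1177]
ee_rot: [3.114, 0.413, 0.004]
force: [-4.7, -0.1, 18.6]
width: 0.003
```

```bash
python3 - <<'E'
from h import *
go([(-.0178,0,.15),(-.14,0,.2),(-.2,0,.17),(-.2,0,.085)])
E
```

```text
t 5.25 pos [ 0.6039 -0.0219  0.1177] local [-0.0173 -0.0002  0.1177] F [-4.5565  1.119  18.6158] yaw 0.2637 roll needed -0.0003 w 0.0032529739641398523
(-0.0178, 0, 0.15) -> [ -0.4  -0.2 -32.3]
(-0.14, 0, 0.2) -> [-122.5   -0.1  -82.6]
(-0.2, 0, 0.17) -> [-182.6   -0.1  -52.7]
(-0.2, 0, 0.085) -> [-182.8   -0.2   32.3]
```

Emit:
jog_arm --increments '[{"slide": [0,0,-20],"roll": 0,"gripper": 0},{"slide": [-15,0,-45],"roll": 0,"gripper": 0},{"slide": [-50,0,-52],"roll": 0,"gripper": 0},{"slide": [-88,0,-52],"roll": 0,"gripper": 0},{"slide": [-126,0,-52],"roll": 0,"gripper": 0},{"slide": [-160,0,-52],"roll": 0,"gripper": 0},{"slide": [-188,0,-48],"roll": 0,"gripper": 0},{"slide": [-188,0,-15],"roll": 0,"gripper": 0},{"slide": [-188,0,20],"roll": 0,"gripper": 0},{"slide": [-188,0,30],"roll": 0,"gripper": 0}]'

```text
clock: 6.08
position: [0.4185, -0.0715, 0.0826]
ee_rot: [-3.114, -0.412, 0.007]
force: [-0.9, -0.4, -0.4]
width: 0.004
```

```bash
python3 - <<'E'
from h import *
snap('top','top4');snap('side','side4')
s=cv2.imread('pics/side4.png')
cv2.imwrite('pics/c7.png',cv2.resize(s[120:300,235:475],(800,600),interpolation=3))
go([(-.1825,0,.085),(-.1265,0,.085)])
E
```

```text
t 6.1833 pos [ 0.4192 -0.0711  0.0838] local [-0.2083  0.0005  0.0838] F [ 0.5964 -0.5273 -0.178 ] yaw 0.2639 roll needed -0.0001 w 0.0028559046517214067
(-0.1825, 0, 0.085) -> [25.8  0.5 -1.3]
(-0.1265, 0, 0.085) -> [81.8  0.5 -1.5]
```

View pics/c7.png

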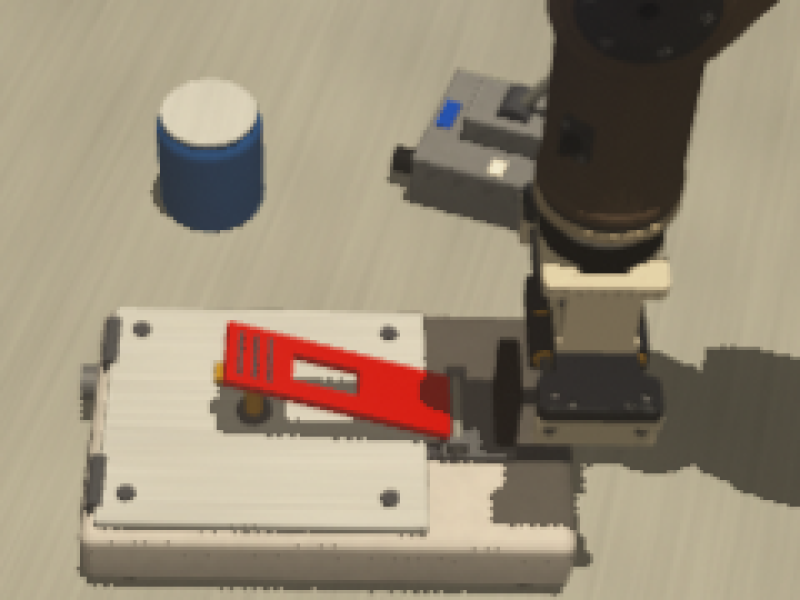

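Emit:
jog_arm --increments '[{"slide": [12,0,0],"roll": 0,"gripper": 0},{"slide": [20,0,0],"roll": 0,"gripper": 0},{"slide": [26,0,0],"roll": 0,"gripper": 0},{"slide": [32,0,0],"roll": 0,"gripper": 0},{"slide": [38,0,0],"roll": 0,"gripper": 0},{"slide": [44,0,0],"roll": 0,"gripper": 0},{"slide": [50,0,0],"roll": 0,"gripper": 0},{"slide": [56,0,0],"roll": 0,"gripper": 0},{"slide": [62,0,0],"roll": 0,"gripper": 0},{"slide": [68,0,0],"roll": 0,"gripper": 0}]'

```text
clock: 7.02
position: [0.487, -0.0537, 0.0864]
ee_rot: [3.114, 0.412, -0.003]
force: [-5.8, -2.4, 4.2]
width: 0.004
```

```bash
python3 - <<'E'
from h import *
go([(-.1265,0,.085)])
E
```

```text
t 7.0167 pos [ 0.487  -0.0537  0.0864] local [-0.1384 -0.0003  0.0864] F [-6.2078 -0.7968  4.2405] yaw 0.2634 roll needed -0.0006 w 0.0035562630462284803
(-0.1265, 0, 0.085) -> [11.9 -0.3  1.4]
```

Emit:
jog_arm --increments '[{"slide": [3,0,0],"roll": 0,"gripper": 0},{"slide": [6,0,0],"roll": 0,"gripper": 0},{"slide": [8,0,0],"roll": 0,"gripper": 0},{"slide": [10,0,0],"roll": 0,"gripper": 0},{"slide": [11,0,0],"roll": 0,"gripper": 0},{"slide": [12,0,0],"roll": 0,"gripper": 0},{"slide": [12,0,0],"roll": 0,"gripper": 0},{"slide": [12,0,0],"roll": 0,"gripper": 0},{"slide": [12,0,0],"roll": 0,"gripper": 0},{"slide": [12,0,0],"roll": 0,"gripper": 0}]'

```text
clock: 7.85
position: [0.4971, -0.0509, 0.086]
ee_rot: [3.114, 0.412, -0.005]
force: [-10.3, -2.7, 7.9]
width: 0.002
```

```bash
python3 - <<'E'
from h import *
go([(-.1265,0,.085)])
E
```

```text
t 7.85 pos [ 0.4971 -0.0509  0.086 ] local [-0.1279 -0.0003  0.086 ] F [-10.6406   0.0626   7.9297] yaw 0.2633 roll needed -0.0007 w 0.0020897815277350733
(-0.1265, 0, 0.085) -> [ 1.4 -0.3  1. ]
```

Emit:
jog_arm --increments '[{"slide": [1,0,0],"roll": 0,"gripper": 0},{"slide": [1.5,0,0],"roll": 0,"gripper": 0},{"slide": [2,0,0],"roll": 0,"gripper": 0},{"slide": [2,0,0],"roll": 0,"gripper": 0},{"slide": [2,0,0],"roll": 0,"gripper": 0},{"slide": [2,0,0],"roll": 0,"gripper": 0},{"slide": [2,0,0],"roll": 0,"gripper": 0},{"slide": [2,0,0],"roll": 0,"gripper": 0},{"slide": [2,0,0],"roll": 0,"gripper": 0},{"slide": [2,0,0],"roll": 0,"gripper": 0}]'

```text
clock: 8.68
position: [0.4971, -0.0509, 0.0858]
ee_rot: [3.113, 0.412, -0.011]
force: [-15.9, -4.2, 11.5]
width: 0.005
```

```bash
python3 - <<'E'
from h import *
snap('side','side5')
s=cv2.imread('pics/side5.png')
cv2.imwrite('pics/c8.png',cv2.resize(s[180:300,255:415],(800,600),interpolation=3))
go([(-.1265,0,.085)])
E
```

```text
t 8.7333 pos [ 0.4971 -0.0509  0.0858] local [-0.1279 -0.0003  0.0858] F [-16.5495   0.6792  11.9414] yaw 0.2629 roll needed -0.0011 w 0.004285063424317124
(-0.1265, 0, 0.085) -> [ 1.4 -0.3  0.7]
```

View pics/c8.png

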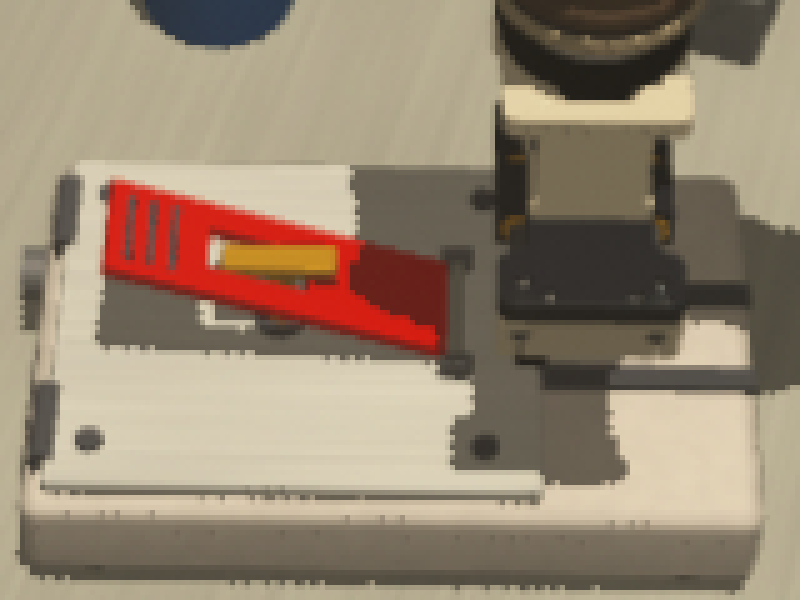

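```bash
python3 - <<'E'
from h import *
go([(-.14,0,.085),(-.14,0,.18),(.048,0,.18),(.048,0,.14)])
E
```

```text
t 8.7333 pos [ 0.4971 -0.0509  0.0858] local [-0.1279 -0.0003  0.0858] F [-16.5495   0.6792  11.9414] yaw 0.2629 roll needed -0.0011 w 0.004285063424317124
(-0.14, 0, 0.085) -> [-12.1  -0.3   0.8]
(-0.14, 0, 0.18) -> [-12.8  -0.3 -94.2]
(0.048, 0, 0.18) -> [175.2  -0.5 -95.5]
(0.048, 0, 0.14) -> [175.5  -0.5 -55.5]
```

Emit:
jog_arm --increments '[{"slide": [-12,0,0],"roll": 0,"gripper": 0},{"slide": [-12,0,-40],"roll": 0,"gripper": 0},{"slide": [-10,0,-80],"roll": 0,"gripper": 0},{"slide": [20,0,-94],"roll": 0,"gripper": 0},{"slide": [58,0,-94],"roll": 0,"gripper": 0},{"slide": [96,0,-94],"roll": 0,"gripper": 0},{"slide": [134,0,-94],"roll": 0,"gripper": 0},{"slide": [170,0,-94],"roll": 0,"gripper": 0},{"slide": [175,0,-70],"roll": 0,"gripper": 0},{"slide": [175,0,-55],"roll": 0,"gripper": 0}]'

```text
clock: 9.57
position: [0.6732, -0.0019, 0.1404]
ee_rot: [-3.113, -0.415, -0.006]
force: [-0.7, -1.0, -0.0]
width: 0.008
```

```bash
python3 - <<'E'
from h import *
go([(.049,0,.122),(.052,0,.09),(.053,0,.073)])
E
```

```text
t 9.5667 pos [ 0.6732 -0.0019  0.1404] local [0.0548 0.0011 0.1404] F [-0.9836 -0.8212 -0.0266] yaw 0.2652 roll needed 0.0012 w 0.008210334381872086
(0.049, 0, 0.122) -> [-5.9  1.1 18.4]
(0.052, 0, 0.09) -> [-3.   1.1 50.4]
(0.053, 0, 0.073) -> [-2.1  1.1 67.4]
```

Emit:
jog_arm --increments '[{"slide": [-4,0,5],"roll": 0,"gripper": 0},{"slide": [-5,0,12],"roll": 0,"gripper": 0},{"slide": [-5,0,18],"roll": 0,"gripper": 0},{"slide": [-5,0,24],"roll": 0,"gripper": 0},{"slide": [-5,0,30],"roll": 0,"gripper": 0},{"slide": [-4,0,36],"roll": 0,"gripper": 0},{"slide": [-4,0,42],"roll": 0,"gripper": 0},{"slide": [-3,0,48],"roll": 0,"gripper": 0},{"slide": [-3,0,54],"roll": 0,"gripper": 0},{"slide": [-3,0,58],"roll": 0,"gripper": 0}]'

```text
clock: 10.4
position: [0.6665, -0.0049, 0.0818]
ee_rot: [-3.114, -0.413, 0.001]
force: [0.2, 0.2, 0.7]
width: 0.005
```

```bash
python3 - <<'E'
from h import *
go([(.053,0,.073)])
E
```

```text
t 10.4 pos [ 0.6665 -0.0049  0.0818] local [ 0.0476 -0.0002  0.0818] F [0.2127 0.1986 0.6508] yaw 0.2637 roll needed -0.0003 w 0.0052931911425527795
(0.053, 0, 0.073) -> [ 5.4 -0.2  8.8]
```

Emit:
jog_arm --increments '[{"slide": [1,0,3],"roll": 0,"gripper": 0},{"slide": [2,0,5],"roll": 0,"gripper": 0},{"slide": [3,0,7],"roll": 0,"gripper": 0},{"slide": [3,0,8],"roll": 0,"gripper": 0},{"slide": [3,0,9],"roll": 0,"gripper": 0},{"slide": [3,0,9.5],"roll": 0,"gripper": 0},{"slide": [3,0,10],"roll": 0,"gripper": 0},{"slide": [3,0,10],"roll": 0,"gripper": 0},{"slide": [3,0,10],"roll": 0,"gripper": 0},{"slide": [3,0,10],"roll": 0,"gripper": 0}]'

```text
clock: 11.23
position: [0.6697, -0.0041, 0.0732]
ee_rot: [3.114, 0.413, 0.001]
force: [-0.9, -0.3, 6.0]
width: 0.009
```

```bash
python3 - <<'E'
from h import *
snap('side','side6')
s=cv2.imread('pics/side6.png')
cv2.imwrite('pics/c9.png',cv2.resize(s[180:300,255:415],(800,600),interpolation=3))
go([(.053,0,.073)])
E
```

```text
t 11.2833 pos [ 0.6697 -0.0041  0.0732] local [ 0.051  -0.0002  0.0732] F [-1.9512 -0.4891  5.9205] yaw 0.2637 roll needed -0.0003 w 0.006405730104320786
(0.053, 0, 0.073) -> [ 2.  -0.2  0.2]
```

View pics/c9.png

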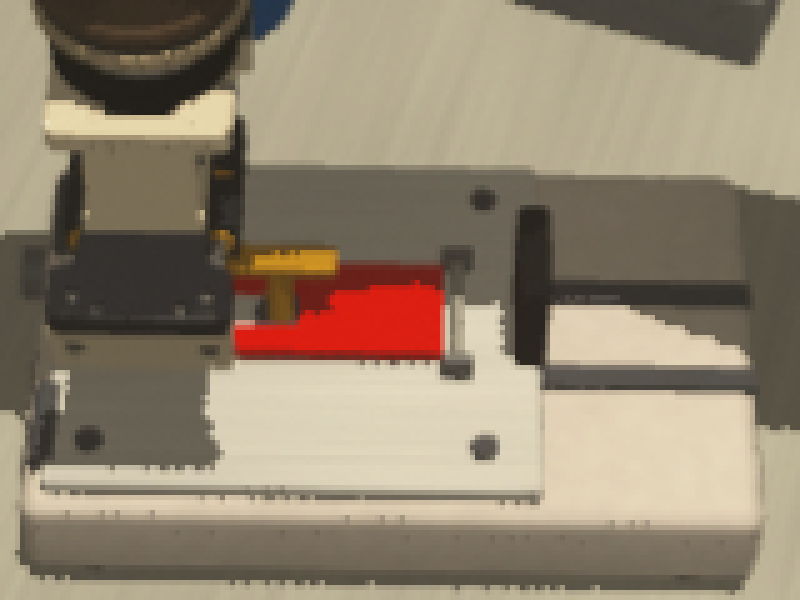

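Emit:
jog_arm --increments '[{"slide": [0,0,1],"roll": 0,"gripper": 0},{"slide": [0,0,1],"roll": 0,"gripper": 0},{"slide": [0,0,-30],"roll": 0,"gripper": 0},{"slide": [0,0,-65],"roll": 0,"gripper": 0},{"slide": [-25,0,-75],"roll": 0,"gripper": 0},{"slide": [-60,0,-75],"roll": 0,"gripper": 0},{"slide": [-95,0,-75],"roll": 0,"gripper": 0},{"slide": [-125,0,-75],"roll": 0,"gripper": 0},{"slide": [-139,0,-75],"roll": 0,"gripper": 0},{"slide": [-139,0,-75],"roll": 0,"gripper": 0}]'

```text
clock: 12.12
position: [0.5321, -0.0419, 0.1476]
ee_rot: [3.113, 0.411, -0.004]
force: [0.1, -0.8, -0.9]
width: 0.005
```

```bash
python3 - <<'E'
from h import *
snap('side','side7')
s=cv2.imread('pics/side7.png')
cv2.imwrite('pics/c10.png',cv2.resize(s[180:300,255:415],(800,600),interpolation=3))
go([(-.088,0,.15),(-.088,0,.095)])
E
```

```text
t 12.1667 pos [ 0.5345 -0.0411  0.1479] local [-0.0893 -0.0007  0.1479] F [1.3107 0.1693 0.9639] yaw 0.2627 roll needed -0.0013 w 0.0034791893338804287
(-0.088, 0, 0.15) -> [ 1.3 -0.7 -2.1]
(-0.088, 0, 0.095) -> [ 1.3 -0.7 52.9]
```

View pics/c10.png

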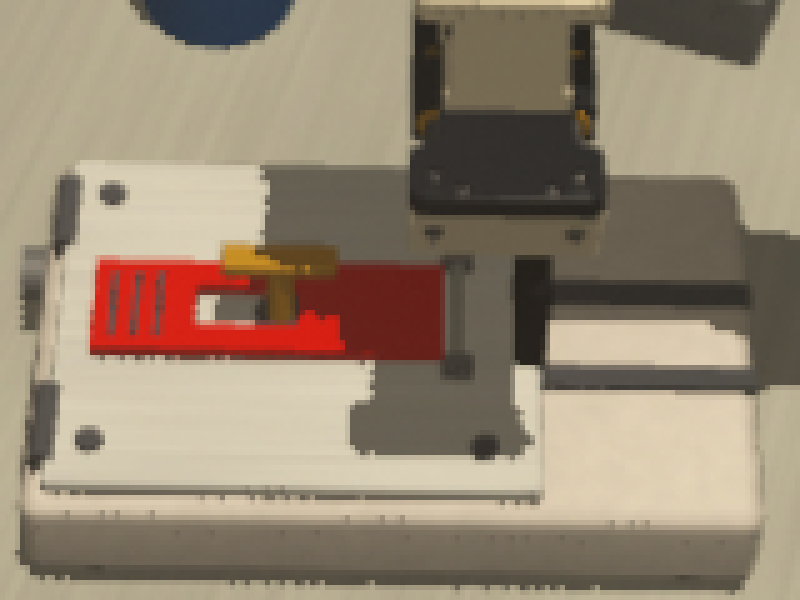

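Emit:
jog_arm --increments '[{"slide": [2,0,10],"roll": 0,"gripper": 0},{"slide": [2,0,25],"roll": 0,"gripper": 0},{"slide": [2,0,40],"roll": 0,"gripper": 0},{"slide": [2,0,50],"roll": 0,"gripper": 0},{"slide": [2,0,53],"roll": 0,"gripper": 0},{"slide": [-2,0,53],"roll": 0,"gripper": 0},{"slide": [-6,0,53],"roll": 0,"gripper": 0},{"slide": [-11,0,53],"roll": 0,"gripper": 0},{"slide": [-16,0,53],"roll": 0,"gripper": 0},{"slide": [-21,0,53],"roll": 0,"gripper": 0}]'

```text
clock: 13.0
position: [0.5167, -0.0453, 0.0958]
ee_rot: [-3.114, -0.414, -0.007]
force: [4.5, 2.1, -3.3]
width: 0.005
```

```bash
python3 - <<'E'
from h import *
go([(-.1245,0,.095)])
E
```

```text
t 13.0 pos [ 0.5167 -0.0453  0.0958] local [-0.1076 -0.      0.0958] F [ 4.9204  0.851  -3.32  ] yaw 0.2641 roll needed 0.0001 w 0.00455669607602065
(-0.1245, 0, 0.095) -> [-16.9  -0.    0.7]
```

Emit:
jog_arm --increments '[{"slide": [-4,0,0],"roll": 0,"gripper": 0},{"slide": [-8,0,0],"roll": 0,"gripper": 0},{"slide": [-12,0,0],"roll": 0,"gripper": 0},{"slide": [-14,0,0],"roll": 0,"gripper": 0},{"slide": [-15,0,0],"roll": 0,"gripper": 0},{"slide": [-16,0,0],"roll": 0,"gripper": 0},{"slide": [-17,0,0],"roll": 0,"gripper": 0},{"slide": [-17,0,0],"roll": 0,"gripper": 0},{"slide": [-17,0,0],"roll": 0,"gripper": 0},{"slide": [-17,0,0],"roll": 0,"gripper": 0}]'

```text
clock: 13.83
position: [0.5007, -0.0496, 0.0959]
ee_rot: [-3.114, -0.414, -0.007]
force: [6.0, 2.4, 0.4]
width: 0.006
```

```bash
python3 - <<'E'
from h import *
snap('side','side8')
s=cv2.imread('pics/side8.png')
cv2.imwrite('pics/c11.png',cv2.resize(s[180:300,255:415],(800,600),interpolation=3))
go([(-.1245,0,.095)])
E
```

```text
t 13.8833 pos [ 0.5007 -0.0496  0.0959] local [-0.1241 -0.      0.0959] F [ 6.3648  0.9745 -0.0642] yaw 0.264 roll needed 0.0 w 0.005239783327836971
(-0.1245, 0, 0.095) -> [-0.4 -0.   0.9]
```

View pics/c11.png

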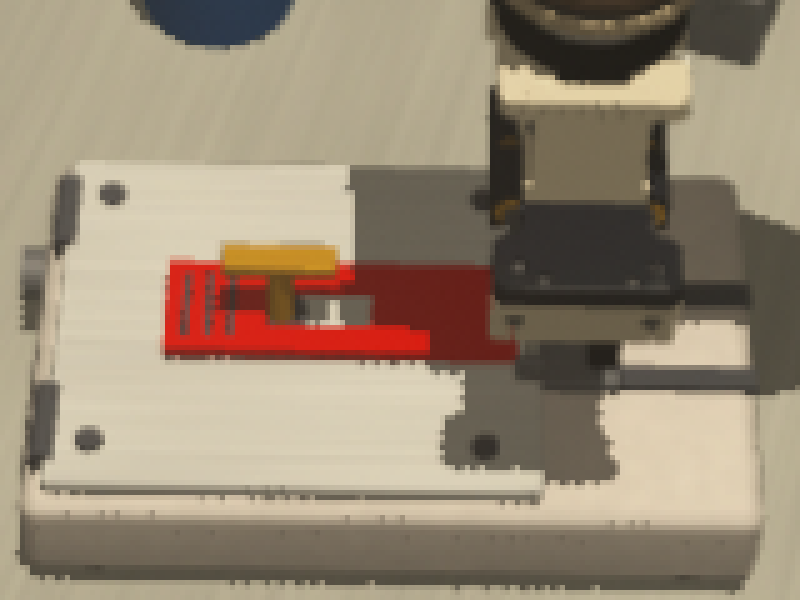

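Near the stop (plate level, the eye's far end close to the stem). I'll pull 2 mm more to confirm, then compute the lift-off.

Emit:
jog_arm --increments '[{"slide": [-0.5,0,0],"roll": 0,"gripper": 0},{"slide": [-1,0,0],"roll": 0,"gripper": 0},{"slide": [-1.5,0,0],"roll": 0,"gripper": 0},{"slide": [-2,0,0],"roll": 0,"gripper": 0},{"slide": [-2,0,0],"roll": 0,"gripper": 0},{"slide": [-2,0,0],"roll": 0,"gripper": 0},{"slide": [-2,0,0],"roll": 0,"gripper": 0},{"slide": [-2,0,0],"roll": 0,"gripper": 0},{"slide": [-2,0,0],"roll": 0,"gripper": 0},{"slide": [-2,0,0],"roll": 0,"gripper": 0}]'

```text
clock: 14.72
position: [0.5005, -0.0497, 0.096]
ee_rot: [-3.114, -0.414, -0.012]
force: [11.7, 4.1, -8.4]
width: 0.003
```

```bash
python3 - <<'E'
from h import *
go([(-.119,0,.096),(-.119,0,.25)])
P=tow(-.13,0,.25,o=B,y=BY);print(P)
go([(-.13,0,.25),(-.13,0,.132)],o=B,y=BY)
E
```

```text
t 14.7167 pos [ 0.5005 -0.0497  0.096 ] local [-0.1243 -0.      0.096 ] F [12.3741  0.9157 -8.4283] yaw 0.2644 roll needed 0.0004 w 0.0031717441592732593
(-0.119, 0, 0.096) -> [ 5.3 -0.   0. ]
(-0.119, 0, 0.25) -> [   6.5    0.  -154. ]
[ 0.386 -0.333  0.25 ]
t 14.7167 pos [ 0.5005 -0.0497  0.096 ] local [-0.0399  0.292   0.096 ] F [11.315   5.0919 -8.4283] yaw 0.2644 roll needed 0.3494 w 0.0031717441592732593
(-0.13, 0, 0.25) -> [-183.4  243.6 -155.3]
(-0.13, 0, 0.132) -> [-184.3  243.5  -37.3]
```

Emit:
jog_arm --increments '[{"slide": [4,0,0],"roll": 0,"gripper": 0},{"slide": [5,0,-35],"roll": 0,"gripper": 0},{"slide": [5,0,-75],"roll": 0,"gripper": 0},{"slide": [5,0,-115],"roll": 0.05,"gripper": 0},{"slide": [0,10,-150],"roll": 0.1,"gripper": 0},{"slide": [-25,35,-155],"roll": 0.15,"gripper": 0},{"slide": [-50,65,-155],"roll": 0.2,"gripper": 0},{"slide": [-75,95,-155],"roll": 0.25,"gripper": 0},{"slide": [-100,125,-155],"roll": 0.3,"gripper": 0},{"slide": [-120,155,-155],"roll": 0.349,"gripper": 0}]'

```text
clock: 15.55
position: [0.4188, -0.2335, 0.2503]
ee_rot: [3.138, -0.139, -0.001]
force: [-0.2, 0.8, 1.0]
width: 0.004
```

```bash
python3 - <<'E'
from h import *
snap('top','top9');snap('side','side9')
s=cv2.imread('pics/side9.png')
cv2.imwrite('pics/c12.png',cv2.resize(s[120:300,235:475],(800,600),interpolation=3))
go([(-.12,0,.25),(-.12,0,.13)],o=B,y=BY)
E
```

```text
t 15.65 pos [ 0.4177 -0.2379  0.2499] local [-0.1065  0.0974  0.2499] F [ 1.2214  0.2329 -0.1672] yaw -0.0967 roll needed -0.0117 w 0.007009747664826816
(-0.12, 0, 0.25) -> [-12.4  97.6   0.2]
(-0.12, 0, 0.13) -> [-12.1  97.3 120.2]
```

View pics/c12.png

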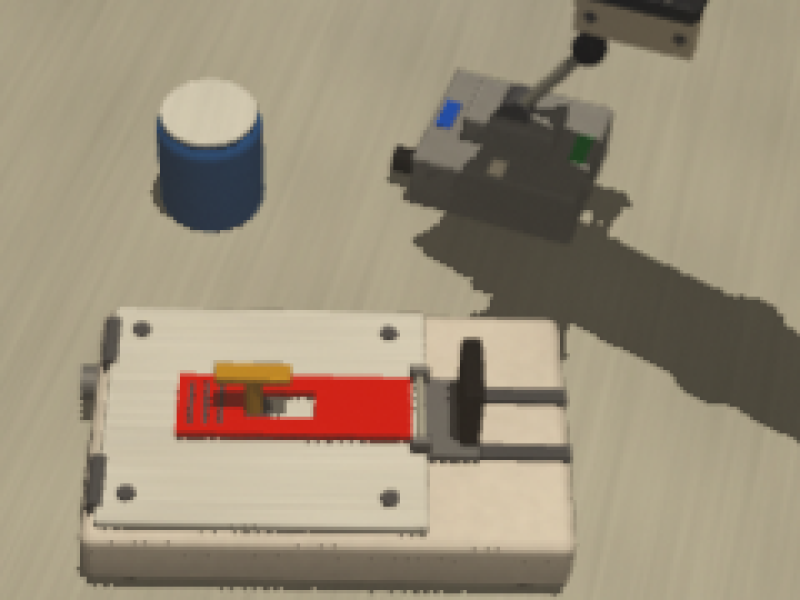

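View pics/top9.png

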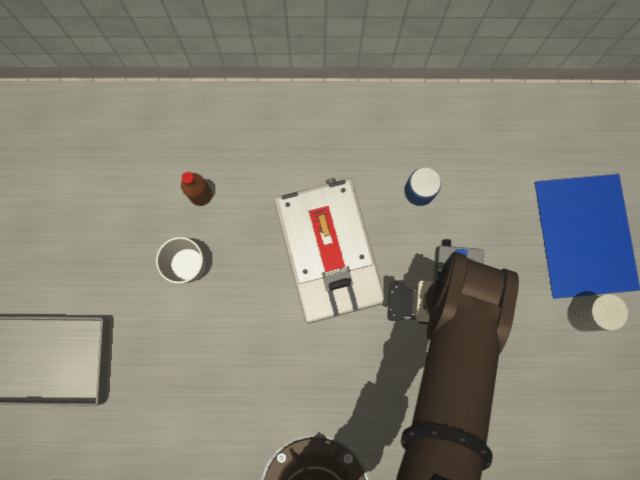

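Emit:
jog_arm --increments '[{"slide": [-6,28,0],"roll": -0.012,"gripper": 0},{"slide": [-12,60,0],"roll": -0.012,"gripper": 0},{"slide": [-12,90,0],"roll": -0.012,"gripper": 0},{"slide": [-12,97,15],"roll": -0.012,"gripper": 0},{"slide": [-12,97,45],"roll": -0.012,"gripper": 0},{"slide": [-12,97,80],"roll": -0.012,"gripper": 0},{"slide": [-12,97,110],"roll": -0.012,"gripper": 0},{"slide": [-12,97,120],"roll": -0.012,"gripper": 0},{"slide": [-12,97,120],"roll": -0.012,"gripper": 0},{"slide": [-12,97,120],"roll": -0.012,"gripper": 0}]'

```text
clock: 16.48
position: [0.4014, -0.3272, 0.1305]
ee_rot: [-3.139, 0.115, 0.0]
force: [-0.2, -0.2, 0.9]
width: 0.004
```

```bash
python3 - <<'E'
from h import *
snap('side','side10')
s=cv2.imread('pics/side10.png')
cv2.imwrite('pics/c13.png',cv2.resize(s[80:230,300:500],(800,600),interpolation=3))
go([(-.0735,0,.13),(-.0225,0,.13),(.028,0,.13)],o=B,y=BY)
E
```

```text
t 16.5333 pos [ 0.402  -0.3277  0.1313] local [-0.1144  0.0066  0.1313] F [ 0.1881  0.176  -0.1546] yaw -0.073 roll needed 0.012 w 0.006672992748058957
(-0.0735, 0, 0.13) -> [40.8  7.1  1.4]
(-0.0225, 0, 0.13) -> [91.8  7.7  1.5]
(0.028, 0, 0.13) -> [142.3   8.3   1.6]
```

View pics/c13.png

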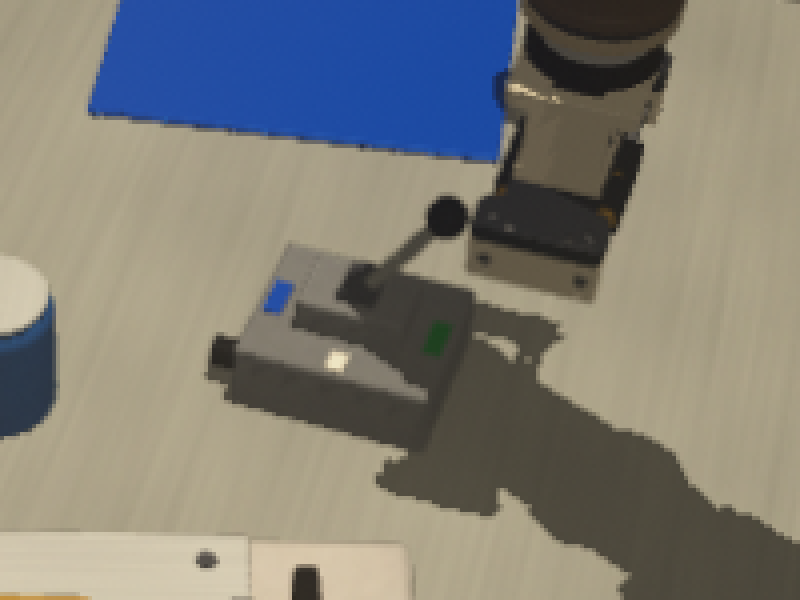

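Emit:
jog_arm --increments '[{"slide": [15,4,0],"roll": 0.012,"gripper": 0},{"slide": [30,7,0],"roll": 0.012,"gripper": 0},{"slide": [40,7,0],"roll": 0.012,"gripper": 0},{"slide": [49,7,0],"roll": 0.012,"gripper": 0},{"slide": [58,7,0],"roll": 0.012,"gripper": 0},{"slide": [67,8,0],"roll": 0.012,"gripper": 0},{"slide": [76,8,0],"roll": 0.012,"gripper": 0},{"slide": [84,8,0],"roll": 0.012,"gripper": 0},{"slide": [89,8,0],"roll": 0.012,"gripper": 0},{"slide": [91,8,0],"roll": 0.012,"gripper": 0}]'

```text
clock: 17.37
position: [0.4924, -0.3418, 0.1296]
ee_rot: [-3.139, 0.133, -0.001]
force: [-2.7, 0.5, 1.7]
width: 0.006
```

```bash
python3 - <<'E'
from h import *
snap('side','side11')
s=cv2.imread('pics/side11.png')
cv2.imwrite('pics/c14.png',cv2.resize(s[80:230,300:500],(800,600),interpolation=3))
go([(-.0225,0,.13),(.028,0,.13)],o=B,y=BY)
E
```

```text
t 17.4167 pos [ 0.4923 -0.3417  0.1296] local [-0.0233  0.0003  0.1296] F [-0.1772 -0.0855 -0.2965] yaw -0.0846 roll needed 0.0004 w 0.006387193388150025
(-0.0225, 0, 0.13) -> [ 0.8  0.3 -0.4]
(0.028, 0, 0.13) -> [51.3  0.3 -0.4]
```

View pics/c14.png

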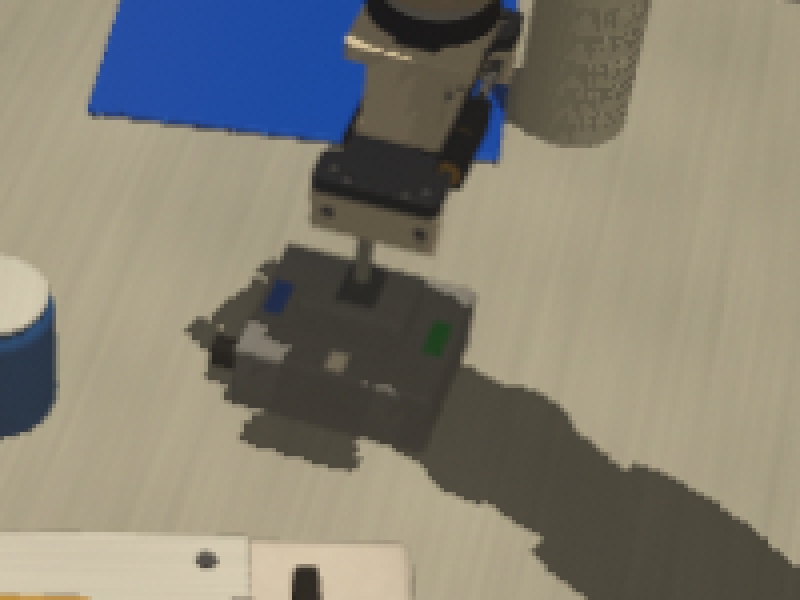

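The stick at (364,255) is upright. Pause about 2.5 s.

Emit:
jog_arm --increments '[{"slide": [0,0,0],"roll": 0,"gripper": 0},{"slide": [0,0,0],"roll": 0,"gripper": 0},{"slide": [0,0,0],"roll": 0,"gripper": 0},{"slide": [0,0,0],"roll": 0,"gripper": 0},{"slide": [0,0,0],"roll": 0,"gripper": 0},{"slide": [0,0,0],"roll": 0,"gripper": 0},{"slide": [0,0,0],"roll": 0,"gripper": 0},{"slide": [0,0,0],"roll": 0,"gripper": 0},{"slide": [0,0,0],"roll": 0,"gripper": 0},{"slide": [0,0,0],"roll": 0,"gripper": 0}]'

```text
clock: 18.25
position: [0.4913, -0.342, 0.1297]
ee_rot: [3.139, -0.134, -0.0]
force: [-1.1, -0.5, -0.3]
width: 0.001
```

Emit:
jog_arm --increments '[{"slide": [0,0,0],"roll": 0,"gripper": 0},{"slide": [0,0,0],"roll": 0,"gripper": 0},{"slide": [0,0,0],"roll": 0,"gripper": 0},{"slide": [0,0,0],"roll": 0,"gripper": 0},{"slide": [0,0,0],"roll": 0,"gripper": 0},{"slide": [0,0,0],"roll": 0,"gripper": 0},{"slide": [0,0,0],"roll": 0,"gripper": 0},{"slide": [0,0,0],"roll": 0,"gripper": 0},{"slide": [0,0,0],"roll": 0,"gripper": 0},{"slide": [0,0,0],"roll": 0,"gripper": 0}]'

```text
clock: 19.08
position: [0.4913, -0.342, 0.1298]
ee_rot: [3.139, -0.134, 0.0]
force: [0.5, -0.4, 0.9]
width: 0.003
```

Emit:
jog_arm --increments '[{"slide": [0,0,0],"roll": 0,"gripper": 0},{"slide": [0,0,0],"roll": 0,"gripper": 0},{"slide": [0,0,0],"roll": 0,"gripper": 0},{"slide": [0,0,0],"roll": 0,"gripper": 0},{"slide": [0,0,0],"roll": 0,"gripper": 0},{"slide": [0,0,0],"roll": 0,"gripper": 0},{"slide": [0,0,0],"roll": 0,"gripper": 0},{"slide": [0,0,0],"roll": 0,"gripper": 0},{"slide": [0,0,0],"roll": 0,"gripper": 0},{"slide": [0,0,0],"roll": 0,"gripper": 0}]'

```text
clock: 19.92
position: [0.4913, -0.342, 0.1297]
ee_rot: [3.139, -0.134, -0.0]
force: [0.2, -1.2, 0.1]
width: 0.005
```

Emit:
jog_arm --increments '[{"slide": [6,0,0],"roll": 0,"gripper": 0},{"slide": [12,0,1],"roll": 0,"gripper": 0},{"slide": [18,0,2],"roll": 0,"gripper": 0},{"slide": [24,0,3],"roll": 0,"gripper": 0},{"slide": [30,0,4],"roll": 0,"gripper": 0},{"slide": [35,0,5],"roll": 0,"gripper": 0},{"slide": [40,0,6],"roll": 0,"gripper": 0},{"slide": [44,0,7],"roll": 0,"gripper": 0},{"slide": [47,0,8],"roll": 0,"gripper": 0},{"slide": [47,0,8],"roll": 0,"gripper": 0}]'

```text
clock: 20.75
position: [0.5357, -0.3458, 0.1214]
ee_rot: [-3.138, 0.135, 0.009]
force: [-13.2, 2.7, 9.3]
width: 0.007
```

```bash
python3 - <<'E'
from h import *
snap('side','side12')
s=cv2.imread('pics/side12.png')
cv2.imwrite('pics/c15.png',cv2.resize(s[80:230,300:500],(800,600),interpolation=3))
go([(.028,0,.122)],o=B,y=BY)
E
```

```text
t 20.8 pos [ 0.5356 -0.3458  0.1215] local [ 0.0202 -0.0001  0.1215] F [-12.9597   1.7298   8.6342] yaw -0.0861 roll needed -0.0011 w 0.007346909231006896
(0.028, 0, 0.122) -> [ 7.8 -0.1 -0.6]
```

View pics/c15.png

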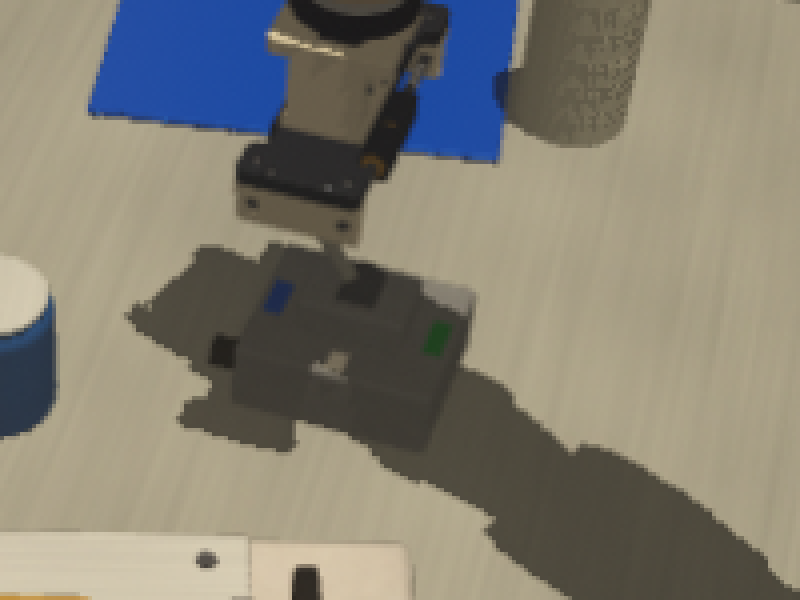

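Emit:
jog_arm --increments '[{"slide": [-10,0,0],"roll": 0,"gripper": 0},{"slide": [-35,0,0],"roll": 0,"gripper": 0},{"slide": [-70,0,0],"roll": 0,"gripper": 0},{"slide": [-105,0,-20],"roll": 0,"gripper": 0},{"slide": [-140,0,-50],"roll": 0,"gripper": 0},{"slide": [-150,20,-80],"roll": 0,"gripper": 0},{"slide": [-150,50,-90],"roll": 0,"gripper": 0},{"slide": [-150,80,-90],"roll": 0,"gripper": 0},{"slide": [-150,110,-90],"roll": 0,"gripper": 0},{"slide": [-150,110,-90],"roll": 0,"gripper": 0}]'

```text
clock: 21.63
position: [0.3776, -0.4495, 0.2124]
ee_rot: [3.133, -0.144, 0.003]
force: [-0.3, 0.2, -0.0]
width: 0.012
```

```bash
python3 - <<'E'
from h import *
d=snap('side','side13');snap('top','top13')
s=cv2.imread('pics/side13.png')
cv2.imwrite('pics/c16.png',cv2.resize(s[80:305,245:545],(800,600),interpolation=3))
for a in (1.05,1.2):
    print(a,(w2px(d,tow(.09*np.sin(a-.6),0,.072+.09*np.cos(a-.6),o=B,y=BY))-[245,80])*2.667)
go([],o=B,y=BY)
E
```

```text
1.05 [[351.037  118.9221]]
1.2 [[338.3757 121.6965]]
t 21.7333 pos [ 0.3793 -0.4439  0.2117] local [-0.1272 -0.1111  0.2117] F [0.2974 0.7288 0.5644] yaw -0.0873 roll needed -0.0023 w 0.005432059677233737
```

View pics/c16.png

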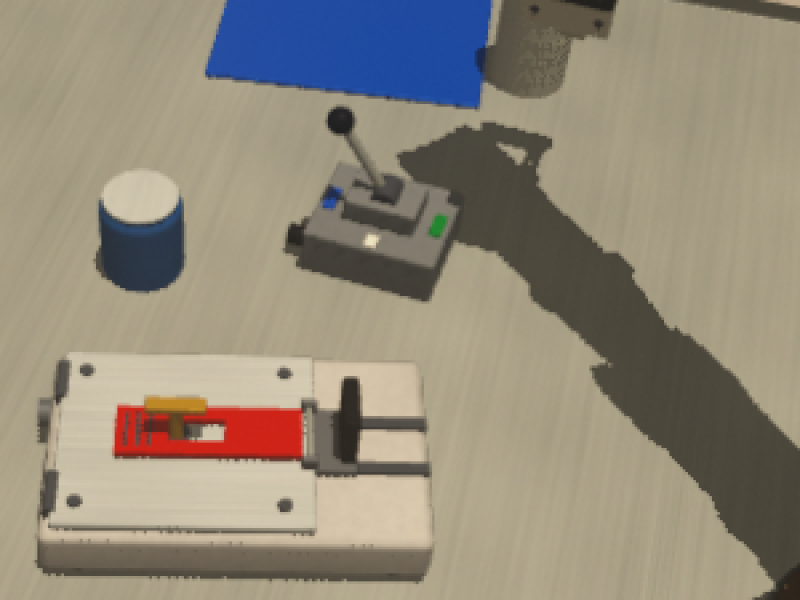

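View pics/top13.png

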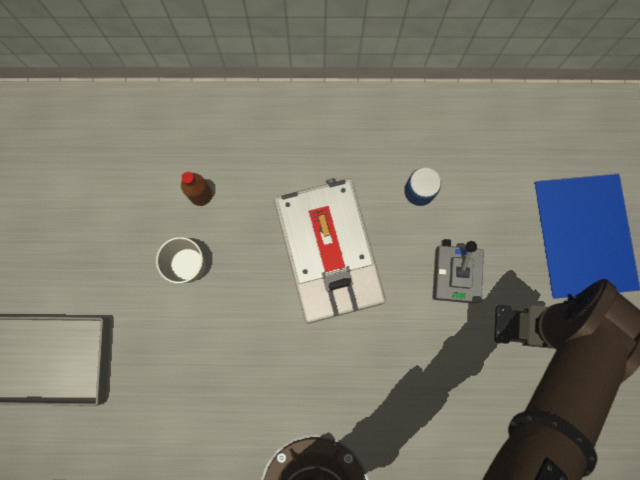

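Emit:
jog_arm --increments '[{"slide": [0,0,-15],"roll": 0,"gripper": 0},{"slide": [0,0,-35],"roll": 0,"gripper": 0},{"slide": [0,-5,-60],"roll": 0,"gripper": 0},{"slide": [0,-25,-70],"roll": 0,"gripper": 0},{"slide": [0,-50,-70],"roll": 0,"gripper": 0},{"slide": [0,-75,-70],"roll": 0,"gripper": 0},{"slide": [0,-85,-70],"roll": 0,"gripper": 0},{"slide": [0,-85,-70],"roll": 0,"gripper": 0},{"slide": [0,-85,-70],"roll": 0,"gripper": 0},{"slide": [0,-85,-70],"roll": 0,"gripper": 0}]'

```text
clock: 22.57
position: [0.3864, -0.3588, 0.2817]
ee_rot: [3.138, -0.134, 0.0]
force: [-0.3, -0.3, 0.1]
width: 0.002
```

```bash
python3 - <<'E'
from h import *
snap('side','side14')
go([]); print(abs(arm.observe()['dq']).max())
E
```

```text
t 22.6167 pos [ 0.3863 -0.3591  0.2816] local [-0.3153 -0.2689  0.2816] F [-0.3234 -0.9784 -0.2934] yaw -0.0864 roll needed -0.3504 w 0.010149245485684173
0.005903076108124728
```

View pics/side14.png

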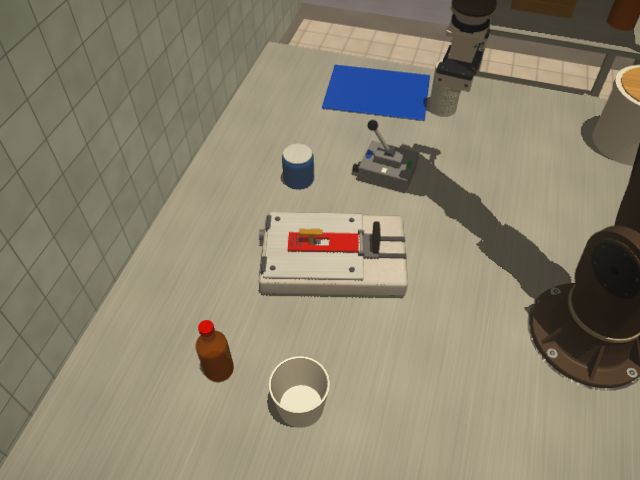

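The lid is locked (red plate level under the head, around (320,241)), the lever knob at (373,125) is over on the blue side, and the bystanders have not moved. The arm is clear.

```bash
python3 - <<'E'
from h import *
print(arm.sign_off())
E
```

```text
the job is handed in; nothing more can be done
None
```

I locked the lid, then moved the changeover lever from green to upright and on to the blue side. I handed the job in at about 22.6 s of the allowed 67 s. The sign-off gives no verdict, so what follows rests on my own last checks.

**Latch:**
- I folded the plate onto the stud and pushed the post to the front stop. The position held while the force rose to about 17 N.
- I pressed the plate level with the fingertip at 73 mm under about 6 N, then drew the post back to its stop, where it resisted with about 12 N.
- From the tool positions, the carriage ends at about 0.032 m. The pictures show the plate level, with the far end of its eye under the stud's head.

**Lever:** It stood upright for about 2.5 s, then I pushed it over to its stop. In the picture the knob lies at (340, 121) in the crop; the point calculated for 1.2 rad is (338, 122).

**Bystanders:** The tub, bottle and tin look the same as in the first pictures.

**At hand-in:** The arm was at rest and clear of everything, with the force near zero. The joint values are worked out from images, tool position and force, because the interface does not report them. No check failed. The two cameras disagreed by 2 to 6 mm on the starting positions of the stud and lid bolts; I worked from averaged values.

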